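Pack out the thin antenna module with a spacer and hold it flush

TASK

One of the three antenna modules in the test fixture is thinner than the others and leaves a gap behind it wide enough for the white spacer. Take the spacer by its tab from its rest, slide it all the way down into that gap, then push the spacer firmly against the back of the thin module so that the module's front sits flush against the window frame, and finish while still gripping the spacer and holding it pressed like that: do not let go. Leave the two thick modules and everything else on the bench where they are.

Things in the scene. Friction and masses are not known exactly. Their poses are not given: they have to be found in the camera images.
- fixture: Fixed fixture; origin on the bench under the reference plane's middle, x from fence to frame, z up. Base x -70..20, y +-125, 12 mm thick (bay floor z=12). Three bays at y=-75, 0, 75, 66 wide, between ribs 9 wide, 30 high. Modules stand loose in the channel from the fence's face (x=-48; 8 thick, 40 high) to the frame (x=0). Which bay holds which module varies.
- frame: Dark steel window frame, fixed on the far side of the fixture's base: 8 mm thick, 250 wide, 66 high, a 50 x 42 mm window at each bay. Origin: middle of its lower edge on the reference plane, the face that looks at the modules (the fixture's x = 0, z = 12 mm); axes as the fixture's.
- thin_module: Thin antenna module: upright aluminium block 60 mm wide (y), 60 high, 22 thick, green front with brass patches, about 0.2 kg. Origin: middle of the front face's lower edge; x points out of the front to the frame, back at x = -22 mm. Slides on the bay floor. Starts 2 to 5 mm short of the frame, a little askew: 21 to 24 mm gap to the fence behind.
- thick_module_a: A thick antenna module like the thin one but 36 mm thick; it stands in another bay of the fixture and leaves only 7 to 10 mm behind it. Origin and axes as for the thin one.
- thick_module_b: The other thick antenna module like the thin one but 36 mm thick; it stands in another bay of the fixture and leaves only 7 to 10 mm behind it. Origin and axes as for the thin one.
- spacer: White rigid plastic spacer, 0.12 kg: block 16 mm thick (x), 40 wide (y), 70 high, long bottom edges rounded (5 mm radius); on top a grip tab 12 thick (x), 30 wide (y), from z = 70 to 118 mm. Origin: centre of its underside, z up. Starts upright in the rest's slot; goes into the gap either way round.
- rest: Black plastic rest, fixed, holding the spacer: foot 80 x 90 x 8 mm and a socket 38 x 64 mm, top 42 mm above the bench, with a slot 18 (x) x 44 (y) mm, floor 8 mm above the bench. Origin under its centre, axes as the spacer's.
- horn: Bystander: small brass horn antenna on a round black foot of 64 mm, 86 mm tall. Not part of the job.
- jar: Bystander: clear jar of 56 mm diameter, 70 mm tall, white cap. Not part of the job.
- wrench: Bystander: flat steel wrench lying down, 160 mm long. Not part of the job.
- screwdriver: Bystander: screwdriver with a black handle, lying down, about 200 mm long. Not part of the job.
- mug: Bystander: white mug, 76 mm across the rim, 90 mm tall. Not part of the job.
- case: Bystander: dark wooden case 100 x 140 x 45 mm. Not part of the job.
- divider: Bystander: aluminium block 22 x 22 x 18 mm with a brass connector stub at either end (46 mm over all). Not part of the job.
Mind the look-alikes: they are no part of the job. Leave any pink look-alike of the thin_module alone. Of the things shaped like the spacer, the white one is meant.

How it is judged:
By the outcome, as a careful person would: the job done as asked, in the order asked, and still so for the second after the job is handed in, while the arm keeps its last pose, push and grip.
It also fails if it takes over 45 s, if anything falls off the work surface, if the arm or the gripper's body presses on something with over 40 N, if the wrist force passes 120 N, or if a joint passes its speed limit or range.

ROBOT

A 6-joint arm with a two-finger parallel gripper is mounted at the origin on the work surface. World frame = base frame: x ahead of the robot, y to its left, z up, the work surface at z = 0. Lengths are in m, angles in degrees, forces in N, time in s.
With the tool pointing down it reaches from about 0.4 to 0.825 m from the base axis. Payload 7 kg.
Tool frame: the origin (TCP) lies midway between the tips of the shut fingers; the grasp point (between the pads) lies r.hold_point_z behind it (r.hold_point_z is the distance from the TCP to the grasp point, in m); z points along the fingers, x is the direction in which the jaws open and shut, and the axes are right-handed (so a half turn about z gives the same grasp; the last joint's range is limited). The gripper opens to 88 mm and grips with 3 to 60 N. Pads are 19 mm wide; open, the fingers measure 130 mm over their backs; the gripper's body (78 mm by 193 mm) begins 47 mm behind the grasp point.
Start: joints at [-54.196, 20.546, 0.682, 0, -70.136, -16.507], TCP at [0.223, -0.637, 0.227] pointing down, gripper open.
Joint ranges: [-176.03, 176.03], [-82.01, 121.73], [-58.28, 71.71], [-173.87, 95.51], [-174.79, -0.11], [-173.66, 173.66]. Speed limits (degrees/s): [136.94, 136.94, 172.46, 180, 180, 180].

INTERFACE

Orientations are given as [roll, pitch, yaw] about the fixed x, y, z axes, in that order (R = Rz(yaw) Ry(pitch) Rx(roll)).
In Python, from plant import get_state, viewer, close_job, r gives the robot as it stands.
- The arm moves only by the tool apply_moves, never from a script. Its argument "plan" is a list of rows, each a list of 3 entries, a list of its own where there are three numbers: the closure in counts, from 0 (fully open) to 255 (shut), then the shift along the tool's x, y, z in units of 50 mm (1.0 is 50 mm), then the turn about the tool's z in units of 6 degrees (1.0 is 6 degrees). A call has 1 to 12 rows; each row shifts and turns the commanded pose from where the row before left it, along the tool's axes as they then stand; what a row does not reach is not made up. A row lasts 1/8 s, in which the tool goes at most 62.5 mm and 10.7 degrees, less where a joint would pass 70% of its speed; a pose out of reach is approached as far as the arm can. A call is refused whole if a number of a shift passes 1 or a number of a turn 1, either way. A call with a gripper value outside its range is refused whole. The fingers move at their own pace and stop on an object; "squeeze" is the grip in N (left out, the last holds). Time passes only in rows, so rows that do not move let the fingers close. It gives the time, the measured TCP pose, the force and the opening at its end, in the units of the state.
- get_state(): the state, without advancing time (a new reading comes with each control period).
- viewer.capture(name): name is "scene" or "top"; returns a dict with "frame" (400x640x3 uint8, blue, green, red), "K" (3x3 intrinsics, pixels), "R" (3x3) and "t" (3): a world point X has camera coordinates R X + t. Camera axes: x right, y down, z forward; pixel columns grow to the right and rows downward; lengths in m; the calibration is good to about 2 mm. A picture is of the moment at which its call begins. There is no depth.
- close_job(): hands the job in, once; it reports no verdict.
The state is a dict: "time_s": time; "joints": joint angles; "qd": joint speeds; "joint_torque": joint torques, N m; "tcp_pos": TCP position; "eef_rot": TCP orientation; "contact_force": force on the tool from outside, world axes, zero at the start; "moment": the same for the moment, N m; "gripper_width": finger opening in m.
Only numpy, scipy, OpenCV 4.12 (cv2) and the standard library are available. Lean on these libraries where they do the work, as an engineer would, in place of code of your own. Each camera call takes 0.05 s, during which the arm holds its last target.

## Working session

There is one attempt and no reset: what is moved stays moved. The work goes in short steps, Python scripts to look and compute and a tool call to move; the robot and the scene stay as the last step left them, time stands still between calls to the robot, and variables do not carry over. Pictures are saved under pics/ and viewed, and the job is handed in when it is done.

Besides the shell and the picture viewer there is one more tool, called after ">>>" by a JSON object that holds its "op" and its "data", one argument or row to a line. apply_moves: Moves the arm, as the interface text tells. Its arguments: {"type":"object","properties":{"plan":{"type":"array","items":{"type":"array"}},"squeeze":{"type":"number"}},"required":["plan"]}

```bash
ls; mkdir -p pics; python3 - <<'E'
from plant import get_state, viewer, r
import cv2
print(get_state()); print(r.hold_point_z, [a for a in dir(r) if a[0]!='_'])
for n in ("scene","top"):
    c=viewer.capture(n); cv2.imwrite(f"pics/{n}0.png",c["frame"]); print(n,c["K"],c["R"],c["t"])
E
```

```text
pics
{'time_s': 0.0, 'joints': array([-5.41972888e+01,  2.05927125e+01,  6.34361438e-01, -2.06444754e-02,
       -7.01363900e+01, -1.65072290e+01]), 'qd': array([-0.03561576,  0.0578601 ,  0.05513642, -0.01074062,  0.06881708,
        0.05403611]), 'joint_torque': array([ 6.44206175e-04, -5.82722890e+01,  2.93045729e+01,  6.99727133e+00,
        6.83208142e-03, -1.44741675e-04]), 'tcp_pos': array([ 0.22286662, -0.63662782,  0.22561109]), 'eef_rot': array([-1.79991685e+02, -9.63509685e-02,  1.09288444e+02]), 'contact_force': array([ 0.41470749, -0.78235319, -0.36318394]), 'moment': array([-0.00516626, -0.01410402, -0.03053776]), 'gripper_width': 0.08777849683251077}
0.0188 ['Unreachable', 'hold_point_z']
scene [[380.14335865   0.         320.94063717]
 [  0.         380.14335865 195.27466215]
 [  0.           0.           1.        ]] [[ 6.04281748e-01  7.96770636e-01  3.50619102e-04]
 [ 6.89805532e-01 -5.22937615e-01 -5.00704083e-01]
 [-3.98762958e-01  3.02808197e-01 -8.65618449e-01]] [-0.34256189 -0.38608482  1.26785823]
top [[418.04328345   0.         316.63251754]
 [  0.         418.04328345 199.97662155]
 [  0.           0.           1.        ]] [[ 2.12543799e-02 -9.99773820e-01  7.47840703e-04]
 [-9.86519102e-01 -2.10939831e-02 -1.62280943e-01]
 [ 1.62260013e-01  2.71142167e-03 -9.86744312e-01]] [-0.01542044  0.58342631  1.03705439]
```

View pics/scene0.png

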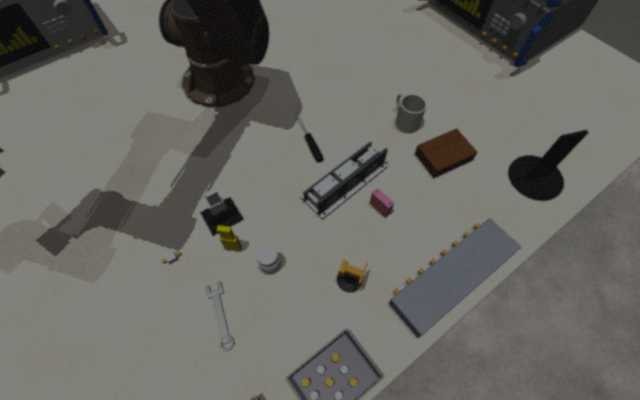

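View pics/top0.png

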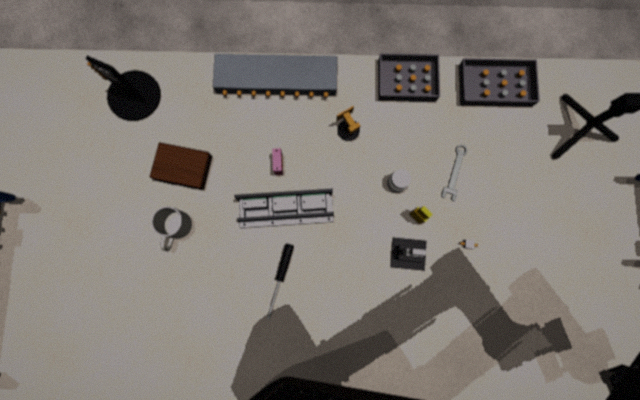

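The top view shows the fixture around (285,208), rest with spacer around (409,252), a yellow look-alike at (421,214), and a pink one at (277,160). Next I'll zoom in.

```bash
cat > h.py <<'E'
import numpy as np, cv2
from plant import viewer,get_state
def avg(n,k=6):
    fs=[]
    for _ in range(k):
        c=viewer.capture(n); fs.append(c["frame"].astype(float))
    return np.mean(fs,0),c
def crop(f,x0,y0,x1,y1,s,name,g=0.6):
    p=f[y0:y1,x0:x1]; p=(255*(np.clip(p/255,0,1))**g).astype(np.uint8)
    p=cv2.resize(p,None,fx=s,fy=s,interpolation=cv2.INTER_CUBIC)
    for x in range((x0+9)//10*10,x1,10): cv2.putText(p,str(x),((x-x0)*s,8),0,.3,(0,0,255)); cv2.line(p,((x-x0)*s,10),((x-x0)*s,16),(0,0,255))
    for y in range((y0+9)//10*10,y1,10): cv2.putText(p,str(y),(0,(y-y0)*s),0,.3,(0,0,255)); 
    cv2.imwrite(name,p)
def ray(c,u,v,z):
    K,R,t=c["K"],c["R"],np.array(c["t"]); d=R.T@np.linalg.solve(K,[u,v,1]); C=-R.T@t
    return C+d*(z-C[2])/d[2]
def proj(c,X):
    p=c["K"]@(np.array(c["R"])@np.array(X)+np.array(c["t"])); return p[:2]/p[2]
E
python3 - <<'E'
from h import *
import pickle
f,c=avg("top"); g,d=avg("scene"); pickle.dump((f,c,g,d),open("a.pkl","wb"))
crop(f,228,180,342,235,7,"pics/tf.png"); crop(f,380,200,440,275,7,"pics/tr.png")
crop(g,295,135,395,225,6,"pics/sf.png"); crop(g,190,180,250,260,7,"pics/sr.png")
E
```

```text
(no output)
```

View pics/tf.png

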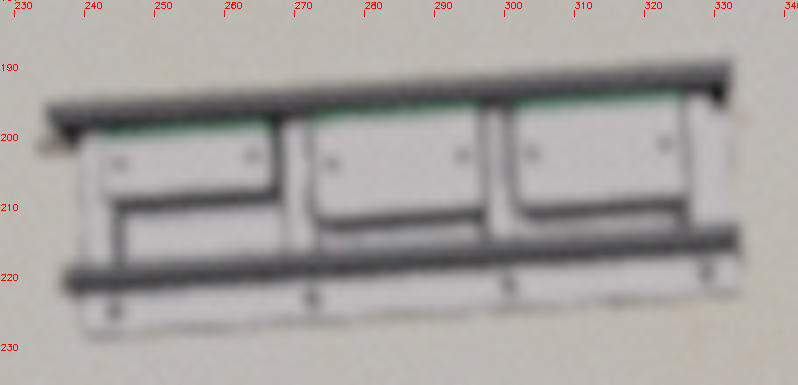

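View pics/tr.png

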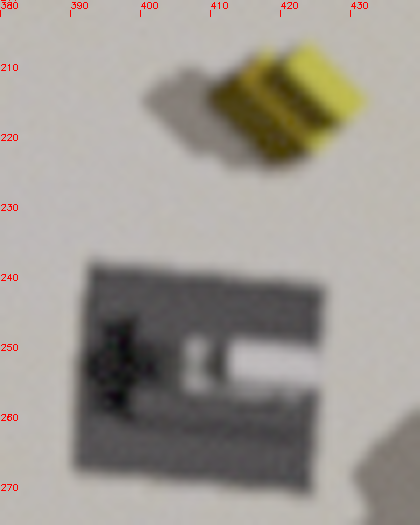

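View pics/sf.png

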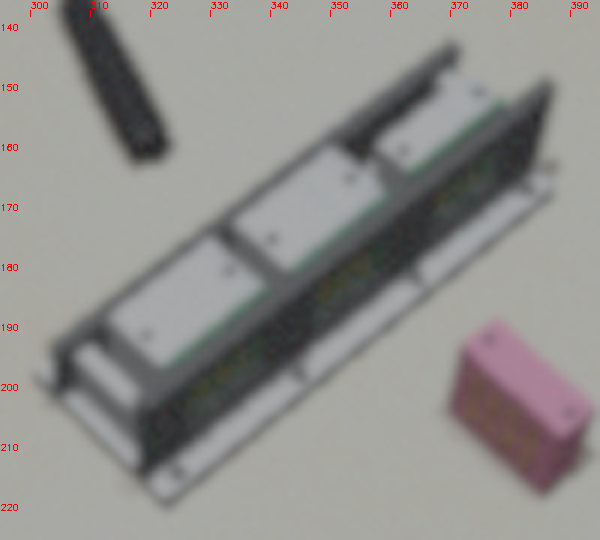

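View pics/sr.png

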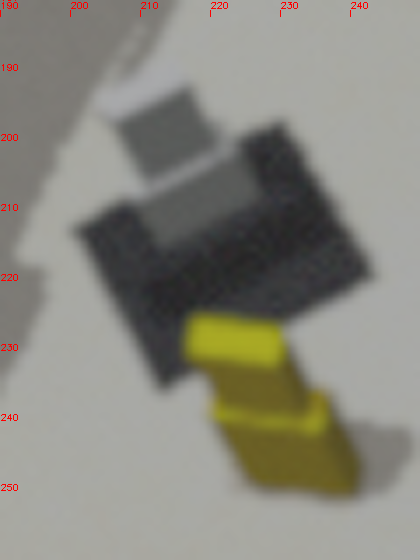

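The thin module is in the left bay (fixture y=+75), with its visible gap behind it at top-view rows 209–217, columns 244–268. I'll fit the fixture and rest poses from corner correspondences.

```bash
cat > fit.py <<'E'
from h import *
import pickle
from scipy.optimize import least_squares
f,c,g,d=pickle.load(open("a.pkl","rb"))
P=lambda x0,y0,s,px:(x0+(px[0]+.5)/s-.5,y0+(px[1]+.5)/s-.5)
T=lambda *p:P(228,180,7,p); S=lambda *p:P(295,135,6,p)
fx=[(c,T(85,340),(-70,125,0)),(c,T(740,295),(-70,-125,0)),(c,T(47,103),(8,125,78)),(c,T(731,62),(8,-125,78)),
(d,S(168,507),(20,-125,0)),(d,S(552,195),(20,125,0)),(d,S(37,378),(-70,-125,0)),(d,S(552,80),(8,125,78)),(d,S(142,410),(8,-125,78))]
T2=lambda *p:P(380,200,7,p); S2=lambda *p:P(190,180,7,p)
rs=[(c,T2(90,262),(40,45,8)),(c,T2(325,288),(40,-45,8)),(c,T2(312,493),(-40,-45,8)),(c,T2(74,468),(-40,45,8)),
(d,S2(164,390),(40,-45,8)),(d,S2(374,275),(40,45,8)),(d,S2(283,122),(-40,45,8)),(d,S2(75,230),(-40,-45,8))]
# tab top: z=126
sp=[(c,T2(228,338),(6,15,126)),(c,T2(226,384),(-6,15,126)),(d,S2(120,122),(6,-15,126)),(d,S2(188,85),(6,15,126))]
def fit(pts,x0):
    def w(q,X): a=q[2]; return [q[0]+(X[0]*np.cos(a)-X[1]*np.sin(a))/1e3,q[1]+(X[0]*np.sin(a)+X[1]*np.cos(a))/1e3,X[2]/1e3]
    fun=lambda q:np.concatenate([proj(k,w(q,X))-uv for k,uv,X in pts])
    s=least_squares(fun,x0,loss="soft_l1"); print(s.x[:2]*1e3,np.degrees(s.x[2])); print(np.round(s.fun.reshape(-1,2),1).tolist()); return s.x
if __name__=="__main__":
    print("cams",-c["R"].T@c["t"],-d["R"].T@d["t"])
    fit(fx,[.5,.08,0]); fit(rs,[.45,-.2,0]); fit(sp,[.45,-.2,0])
    print(ray(c,421,214,.118))
E
python3 fit.py
```

```text
cams [ 0.40761649 -0.00592206  1.11799802] [ 0.97890225 -0.31287289  0.90428734]
[591.76068942  82.7921685 ] 5.097819003131455
[[0.2, -0.1], [-0.3, 0.0], [-1.1, 0.0], [-0.1, -0.7], [-0.9, 0.5], [-0.5, -0.1], [-1.2, 0.2], [0.5, 0.1], [0.2, -0.5]]
[ 454.48877601 -246.68084358] -4.6649290793496805
[[-0.4, -1.2], [-0.1, -1.4], [-0.0, -0.2], [-0.3, -0.2], [-1.5, -0.1], [0.0, -0.5], [-0.2, -0.9], [-1.3, -0.5]]
[ 454.60241969 -245.53103059] 1.6582127983876096
[[-0.3, 0.4], [0.2, -1.1], [-0.9, 0.4], [0.4, -1.2]]
[ 0.54317376 -0.25551481  0.118     ]
```

>>> {"op": "apply_moves", "data": {
  "plan": [
    [139, [0, 0, 0], -1],
    [139, [0, 0, 0], -1],
    [139, [0, 0, 0], -1],
    [139, [0, 0, 0], -1],
    [139, [0, 0, 0], -1],
    [139, [0, 0, 0], -1],
    [139, [0, 0, 0], -1],
    [139, [0, 0, 0], -1],
    [139, [0, 0, 0], -1],
    [139, [0, 0, 0], -1],
    [139, [0, 0, 0], -1],
    [139, [0, 0, 0], 0]
  ],
  "squeeze": 30
}}

```text
time_s: 2.2
tcp_pos: [0.2231, -0.6371, 0.2266]
eef_rot: [-180.0, 0.0, 175.3]
contact_force: [1.7, 0.7, -1.0]
gripper_width: 0.0397
```

>>> {"op": "apply_moves", "data": {
  "plan": [
    [139, [-0.4, 0.82, 0], 0],
    [139, [-0.4, 0.82, 0], 0],
    [139, [-0.4, 0.82, 0], 0],
    [139, [-0.4, 0.82, 0], 0],
    [139, [-0.4, 0.82, 0], 0],
    [139, [-0.4, 0.82, 0], 0],
    [139, [-0.4, 0.82, 0], 0],
    [139, [-0.4, 0.82, 0], 0],
    [139, [-0.4, 0.82, 0], 0],
    [139, [-0.37, 0.79, 0], 0],
    [139, [0, 0, 0], 0],
    [139, [0, 0, 0], 0]
  ]
}}

```text
time_s: 3.7
tcp_pos: [0.4543, -0.2461, 0.2266]
eef_rot: [-180.0, 0.0, 175.3]
contact_force: [-0.5, -0.3, 0.0]
gripper_width: 0.0398
```

```bash
python3 - <<'E'
from h import *
print(get_state()["tcp_pos"],get_state()["eef_rot"])
f,c=avg("top",3); g,d=avg("scene",3)
crop(f,370,190,450,280,6,"pics/tr1.png"); crop(g,170,120,270,240,5,"pics/sr1.png")
E
```

```text
[ 0.45432683 -0.24612929  0.22664052] [-1.79995866e+02  1.23440981e-03  1.75255141e+02]
```

View pics/sr1.png

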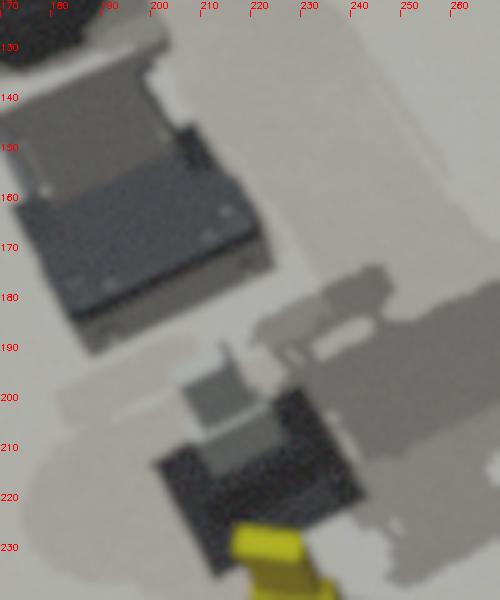

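View pics/tr1.png

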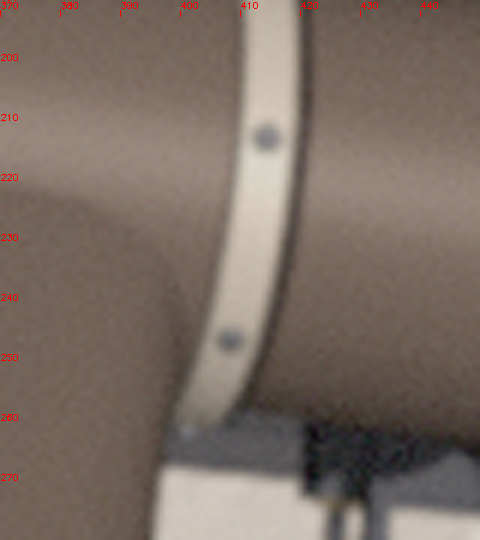

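The scene view shows the tab around (213,200), with the open gripper directly above it. I'll descend around the tab.

>>> {"op": "apply_moves", "data": {
  "plan": [
    [139, [0, 0, 0.5], 0],
    [139, [0, 0, 0.5], 0],
    [139, [0, 0, 0.5], 0],
    [139, [0, 0, 0.5], 0],
    [139, [0, 0, 0.3], 0],
    [139, [0, 0, 0.3], 0],
    [139, [0, 0, 0.15], 0],
    [139, [0, 0, 0], 0],
    [139, [0, 0, 0], 0]
  ]
}}

```text
time_s: 5.12
tcp_pos: [0.4548, -0.2463, 0.0896]
eef_rot: [-180.0, 0.1, 175.3]
contact_force: [-0.0, 0.4, 0.6]
gripper_width: 0.0401
```

```bash
python3 - <<'E'
from h import *
g,d=avg("scene",3)
crop(g,170,120,270,240,5,"pics/sr2.png")
E
```

```text
(no output)
```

View pics/sr2.png

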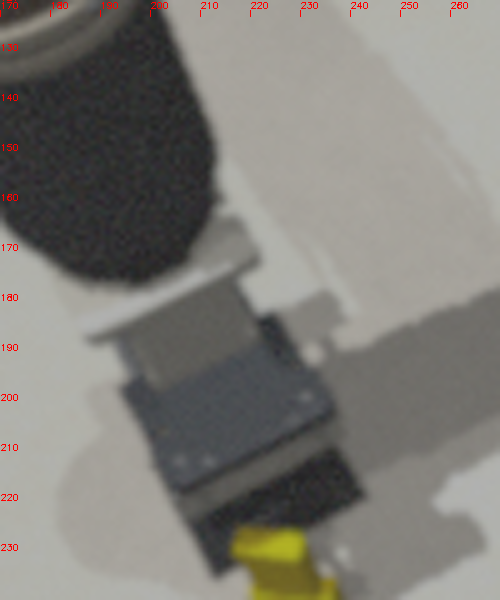

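The body hides the tab at around (215,200). There is no contact force, so I'll close.

>>> {"op": "apply_moves", "data": {
  "plan": [
    [180, [0, 0, 0], 0],
    [210, [0, 0, 0], 0],
    [255, [0, 0, 0], 0],
    [255, [0, 0, 0], 0],
    [255, [0, 0, 0], 0],
    [255, [0, 0, 0], 0],
    [255, [0, 0, 0], 0]
  ],
  "squeeze": 50
}}

```text
time_s: 6.15
tcp_pos: [0.4535, -0.2462, 0.089]
eef_rot: [180.0, -0.1, 175.3]
contact_force: [-4.6, 1.5, 5.4]
gripper_width: 0.0117
```

>>> {"op": "apply_moves", "data": {
  "plan": [
    [255, [0.02, 0, 0], 0],
    [255, [0, 0, -0.1], 0],
    [255, [0, 0, -0.2], 0],
    [255, [0, 0, -0.3], 0],
    [255, [0, 0, -0.4], 0],
    [255, [0, 0, -0.5], 0],
    [255, [0, 0, -0.5], 0],
    [255, [0, 0, 0], 0],
    [255, [0, 0, 0], 0]
  ]
}}

```text
time_s: 7.28
tcp_pos: [0.4533, -0.246, 0.1893]
eef_rot: [180.0, 0.0, 175.3]
contact_force: [-0.5, -0.1, -1.1]
gripper_width: 0.0117
```

```bash
python3 - <<'E'
from h import *
g,d=avg("scene",3); print(get_state())
crop(g,160,100,270,240,4,"pics/sr3.png")
E
```

```text
{'time_s': 7.425, 'joints': array([-6.66989592e+00,  7.24643869e+00, -2.23658483e+01, -1.30824125e-02,
       -6.04563026e+01,  1.96526927e+00]), 'qd': array([ 0.05589847,  0.21209645,  0.10831964,  0.10016211, -0.02089109,
        0.01858921]), 'joint_torque': array([ 1.82198804e-03, -3.84450281e+01,  2.76887619e+01,  6.65629908e+00,
        3.52717261e-02, -5.44198440e-05]), 'tcp_pos': array([ 0.45295181, -0.24599972,  0.18843821]), 'eef_rot': array([ 1.79986281e+02, -6.81598722e-02,  1.75288924e+02]), 'contact_force': array([ 0.26515424, -0.0845421 , -0.50439622]), 'moment': array([ 0.00408643,  0.0555208 , -0.01993801]), 'gripper_width': 0.011632868319506055}
```

View pics/sr3.png

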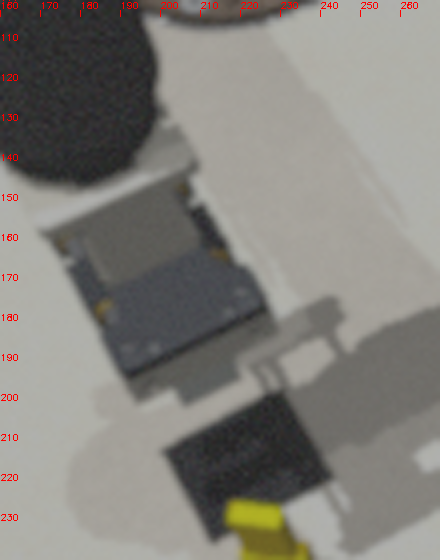

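```bash
python3 - <<'E'
from fit import *
q=fit(fx,[.5,.08,0])
def inv(X):
    a=q[2]; e=(X[:2]-q[:2])*1e3; return np.round([e[0]*np.cos(a)+e[1]*np.sin(a),-e[0]*np.sin(a)+e[1]*np.cos(a)],1)
# column profiles
for n,col in (("L",[247,252,257,262]),):
    for u in col:
        p=f[190:235,u-1:u+2].mean((1,2)); print(u,[int(v) for v in p])
for lab,px,z in (("back L",(112,203),.072),("back R",(272,192),.072),("fence far L",(120,264),.052),("fence far R",(280,256),.052),("fence far40",(120,264),.040),("fence near52",(64,293),.052)):
    print(lab,T(*px),inv(ray(c,*T(*px),z)))
a=q[2]
for x,y in((-37,75),(-48,75)): print(q[0]*1e3+x*np.cos(a)-y*np.sin(a),q[1]*1e3+x*np.sin(a)+y*np.cos(a))
E
```

```text
[591.76068942  82.7921685 ] 5.097819003131455
[[0.2, -0.1], [-0.3, 0.0], [-1.1, 0.0], [-0.1, -0.7], [-0.9, 0.5], [-0.5, -0.1], [-1.2, 0.2], [0.5, 0.1], [0.2, -0.5]]
247 [149, 150, 144, 116, 76, 48, 33, 21, 39, 81, 124, 148, 149, 146, 148, 153, 144, 110, 58, 37, 71, 113, 137, 143, 142, 139, 121, 87, 57, 39, 31, 64, 114, 141, 148, 149, 142, 129, 131, 146, 150, 151, 152, 151, 149]
252 [147, 147, 139, 107, 65, 44, 32, 28, 58, 101, 136, 149, 154, 152, 154, 150, 133, 92, 46, 44, 86, 125, 146, 152, 154, 147, 120, 78, 50, 34, 40, 82, 124, 147, 152, 145, 125, 125, 140, 150, 152, 151, 151, 152, 150]
257 [149, 145, 125, 90, 55, 36, 26, 32, 71, 119, 146, 153, 152, 153, 152, 147, 120, 74, 37, 55, 108, 139, 151, 153, 154, 144, 113, 70, 44, 30, 52, 106, 142, 152, 153, 143, 119, 120, 142, 151, 150, 151, 151, 151, 150]
262 [149, 142, 116, 78, 48, 34, 25, 43, 88, 128, 146, 142, 137, 145, 152, 146, 111, 58, 36, 70, 118, 145, 153, 153, 148, 130, 92, 59, 38, 34, 64, 115, 146, 154, 152, 143, 128, 131, 144, 151, 151, 151, 150, 150, 149]
back L (243.57142857142858, 208.57142857142858) [-29.2 101.3]
back R (266.42857142857144, 207.0) [-29.1  43.4]
fence far L (244.71428571428572, 217.28571428571428) [-48.9 102.5]
fence far R (267.57142857142856, 216.14285714285714) [-49.9  43.9]
fence far40 (244.71428571428572, 217.28571428571428) [-47.3 104.5]
fence near52 (236.71428571428572, 221.42857142857144) [-58.2 123.4]
548.2428161804321 154.2078160033746
537.2863272469124 153.23039580220131
```

>>> {"op": "apply_moves", "data": {
  "plan": [
    [255, [0, 0, 0], -0.8],
    [255, [0, 0, 0], -0.83],
    [255, [-0.27, 0.8, 0], 0],
    [255, [-0.27, 0.8, 0], 0],
    [255, [-0.27, 0.8, 0], 0],
    [255, [-0.27, 0.8, 0], 0],
    [255, [-0.27, 0.8, 0], 0],
    [255, [-0.27, 0.8, 0], 0],
    [255, [-0.27, 0.8, 0], 0],
    [255, [-0.27, 0.8, 0], 0],
    [255, [-0.27, 0.8, 0], 0],
    [255, [-0.15, 0.6, 0], 0]
  ]
}}

```text
time_s: 8.93
tcp_pos: [0.5474, 0.1554, 0.1882]
eef_rot: [-180.0, -0.1, -174.9]
contact_force: [0.0, -0.4, -1.6]
gripper_width: 0.0115
```

>>> {"op": "apply_moves", "data": {
  "plan": [
    [255, [0, 0, 0], 0],
    [255, [0, 0, 0], 0],
    [255, [0, 0, 0], 0]
  ]
}}

```text
time_s: 9.3
tcp_pos: [0.5471, 0.1529, 0.1889]
eef_rot: [-180.0, -0.0, -175.0]
contact_force: [0.8, 0.2, -1.6]
gripper_width: 0.0119
```

```bash
python3 - <<'E'
from h import *
g,d=avg("scene",3); f,c=avg("top",3); print(get_state()["tcp_pos"],get_state()["eef_rot"])
crop(g,280,80,410,225,4,"pics/s4.png"); crop(f,220,160,350,260,6,"pics/t4.png")
E
```

```text
[0.54737933 0.15337616 0.18920586] [ 1.79992549e+02  1.24045050e-02 -1.74955374e+02]
```

View pics/s4.png

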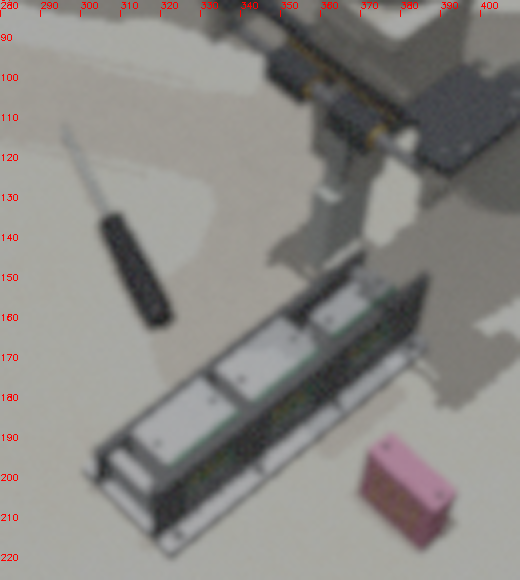

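View pics/t4.png

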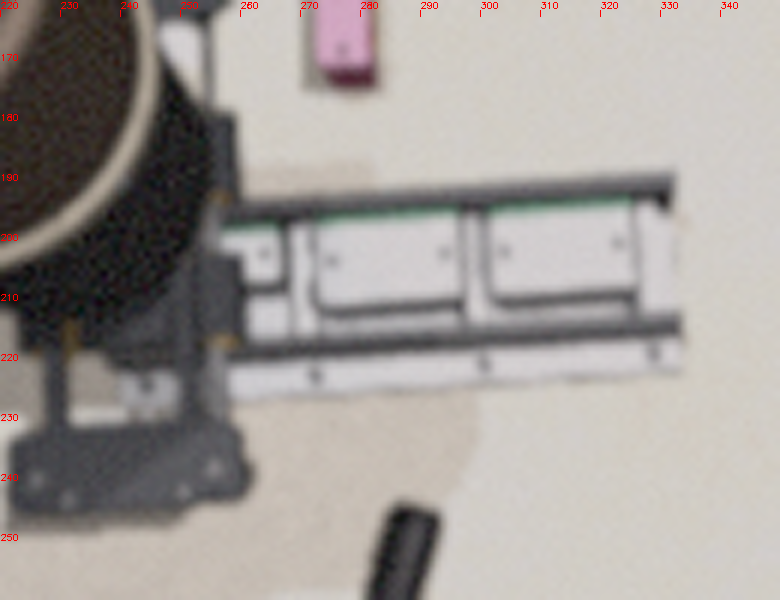

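The top view shows the gripper over the left bay, covering the spacer. Next is a guarded descent.

>>> {"op": "apply_moves", "data": {
  "plan": [
    [255, [0, 0, 0.3], 0],
    [255, [0, 0, 0.3], 0],
    [255, [0, 0, 0.1], 0],
    [255, [0, 0, 0.1], 0],
    [255, [0, 0, 0], 0],
    [255, [0, 0, 0], 0]
  ]
}}

```text
time_s: 10.35
tcp_pos: [0.5476, 0.1539, 0.1494]
eef_rot: [180.0, 0.0, -174.9]
contact_force: [0.9, -0.5, -0.9]
gripper_width: 0.0117
```

```bash
python3 - <<'E'
from h import *
from fit import fit
g,d=avg("scene",3); print(get_state()["tcp_pos"],get_state()["contact_force"])
crop(g,320,100,400,200,6,"pics/s5.png")
E
```

```text
[0.54754409 0.15389086 0.1494586 ] [-0.14103228  0.60756059 -0.85538452]
```

View pics/s5.png

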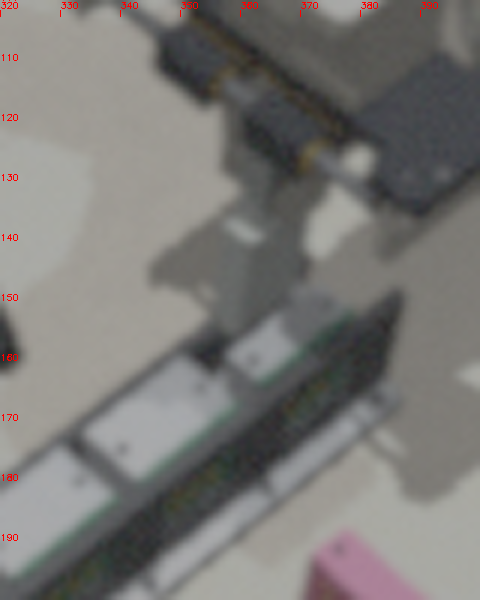

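The spacer (scene, around (357,145)–(365,155)) has its bottom edge just behind the module's top back edge, and there is no contact. I'll continue down.

>>> {"op": "apply_moves", "data": {
  "plan": [
    [255, [0, 0, 0.1], 0],
    [255, [0, 0, 0.1], 0],
    [255, [0, 0, 0.1], 0],
    [255, [0, 0, 0.1], 0],
    [255, [0, 0, 0], 0]
  ]
}}

```text
time_s: 11.12
tcp_pos: [0.5471, 0.1536, 0.1285]
eef_rot: [-180.0, -0.1, -174.9]
contact_force: [0.2, -0.4, -0.5]
gripper_width: 0.0118
```

>>> {"op": "apply_moves", "data": {
  "plan": [
    [255, [0, 0, 0.1], 0],
    [255, [0, 0, 0.1], 0],
    [255, [0, 0, 0.1], 0],
    [255, [0, 0, 0], 0]
  ]
}}

```text
time_s: 11.62
tcp_pos: [0.547, 0.1536, 0.1135]
eef_rot: [-180.0, -0.1, -174.9]
contact_force: [-0.8, 0.1, -1.8]
gripper_width: 0.0118
```

>>> {"op": "apply_moves", "data": {
  "plan": [
    [255, [0, 0, 0.1], 0],
    [255, [0, 0, 0.1], 0],
    [255, [0, 0, 0.1], 0],
    [255, [0, 0, 0.04], 0],
    [255, [0, 0, 0], 0]
  ]
}}

```text
time_s: 12.25
tcp_pos: [0.5473, 0.1537, 0.0969]
eef_rot: [-180.0, -0.0, -174.9]
contact_force: [0.5, 0.7, -1.0]
gripper_width: 0.0119
```

>>> {"op": "apply_moves", "data": {
  "plan": [
    [255, [0, 0, 0.03], 0],
    [255, [0, 0, 0.02], 0],
    [255, [0, 0, 0], 0],
    [255, [0, 0, 0], 0]
  ]
}}

```text
time_s: 12.75
tcp_pos: [0.5474, 0.1538, 0.0946]
eef_rot: [180.0, 0.0, -174.9]
contact_force: [0.3, -0.3, -0.4]
gripper_width: 0.0117
```

>>> {"op": "apply_moves", "data": {
  "plan": [
    [255, [0, 0, 0.02], 0],
    [255, [0, 0, 0], 0]
  ]
}}

```text
time_s: 13.0
tcp_pos: [0.5473, 0.1537, 0.0935]
eef_rot: [-180.0, -0.0, -174.9]
contact_force: [-0.4, -0.5, -1.3]
gripper_width: 0.0119
```

>>> {"op": "apply_moves", "data": {
  "plan": [
    [255, [0, 0, 0.02], 0],
    [255, [0, 0, 0], 0]
  ]
}}

```text
time_s: 13.25
tcp_pos: [0.5474, 0.1538, 0.093]
eef_rot: [180.0, 0.0, -174.9]
contact_force: [-2.0, -0.6, 4.7]
gripper_width: 0.0119
```

The spacer is on the bay floor (TCP z 0.093, as predicted). Next I'll push toward the frame.

>>> {"op": "apply_moves", "data": {
  "plan": [
    [255, [-0.02, 0, 0], 0],
    [255, [-0.02, 0, 0], 0],
    [255, [-0.02, 0, 0], 0],
    [255, [0, 0, 0], 0]
  ]
}}

```text
time_s: 13.75
tcp_pos: [0.5497, 0.1537, 0.093]
eef_rot: [-180.0, -0.1, -174.9]
contact_force: [-4.6, 1.2, 8.2]
gripper_width: 0.0116
```

>>> {"op": "apply_moves", "data": {
  "plan": [
    [255, [-0.02, 0, 0], 0],
    [255, [-0.02, 0, 0], 0],
    [255, [0, 0, 0], 0]
  ]
}}

```text
time_s: 14.12
tcp_pos: [0.5516, 0.1538, 0.093]
eef_rot: [-180.0, -0.1, -174.9]
contact_force: [-4.8, -0.3, 8.0]
gripper_width: 0.0113
```

>>> {"op": "apply_moves", "data": {
  "plan": [
    [255, [-0.02, 0, 0], 0],
    [255, [0, 0, 0], 0]
  ]
}}

```text
time_s: 14.38
tcp_pos: [0.5523, 0.1538, 0.093]
eef_rot: [-180.0, -0.1, -174.9]
contact_force: [-5.4, -0.4, 9.0]
gripper_width: 0.0117
```

>>> {"op": "apply_moves", "data": {
  "plan": [
    [255, [-0.02, 0, 0], 0],
    [255, [0, 0, 0], 0]
  ]
}}

```text
time_s: 14.62
tcp_pos: [0.5529, 0.1538, 0.093]
eef_rot: [-180.0, -0.1, -174.9]
contact_force: [-8.6, -1.0, 11.5]
gripper_width: 0.0118
```

>>> {"op": "apply_moves", "data": {
  "plan": [
    [255, [-0.02, 0, 0], 0],
    [255, [0, 0, 0], 0]
  ]
}}

```text
time_s: 14.88
tcp_pos: [0.5539, 0.1539, 0.093]
eef_rot: [-179.9, -0.1, -174.9]
contact_force: [-7.9, -0.4, 10.8]
gripper_width: 0.0122
```

>>> {"op": "apply_moves", "data": {
  "plan": [
    [255, [-0.02, 0, 0], 0],
    [255, [0, 0, 0], 0]
  ]
}}

```text
time_s: 15.12
tcp_pos: [0.5549, 0.1539, 0.093]
eef_rot: [-179.9, -0.1, -174.9]
contact_force: [-7.8, 0.0, 10.8]
gripper_width: 0.0119
```

>>> {"op": "apply_moves", "data": {
  "plan": [
    [255, [-0.02, 0, 0], 0],
    [255, [0, 0, 0], 0]
  ]
}}

```text
time_s: 15.38
tcp_pos: [0.5559, 0.154, 0.093]
eef_rot: [-179.9, -0.1, -174.9]
contact_force: [-6.7, 0.5, 10.7]
gripper_width: 0.0116
```

>>> {"op": "apply_moves", "data": {
  "plan": [
    [255, [-0.02, 0, 0], 0],
    [255, [0, 0, 0], 0]
  ]
}}

```text
time_s: 15.62
tcp_pos: [0.5564, 0.154, 0.0929]
eef_rot: [-179.9, -0.2, -174.9]
contact_force: [-9.1, -0.6, 12.9]
gripper_width: 0.0118
```

>>> {"op": "apply_moves", "data": {
  "plan": [
    [255, [-0.02, 0, 0], 0],
    [255, [0, 0, 0], 0]
  ]
}}

```text
time_s: 15.88
tcp_pos: [0.5565, 0.154, 0.093]
eef_rot: [-179.9, -0.3, -174.9]
contact_force: [-13.7, 1.0, 15.4]
gripper_width: 0.0121
```

>>> {"op": "apply_moves", "data": {
  "plan": [
    [255, [-0.02, 0, -0.01], 0],
    [255, [0, 0, 0], 0]
  ]
}}

```text
time_s: 16.12
tcp_pos: [0.5566, 0.154, 0.093]
eef_rot: [-179.9, -0.4, -175.0]
contact_force: [-15.9, 1.7, 15.1]
gripper_width: 0.0118
```

>>> {"op": "apply_moves", "data": {
  "plan": [
    [255, [-0.02, 0, -0.01], 0],
    [255, [0, 0, 0], 0]
  ]
}}

```text
time_s: 16.38
tcp_pos: [0.5566, 0.154, 0.093]
eef_rot: [-179.9, -0.5, -175.0]
contact_force: [-18.4, 4.0, 14.7]
gripper_width: 0.0114
```

```bash
python3 - <<'E'
from h import *
g,d=avg("scene",3);f,c=avg("top",2); s=get_state();print(s["tcp_pos"],s["eef_rot"],s["contact_force"],s["moment"])
crop(g,320,100,400,200,6,"pics/s6.png"); crop(f,225,170,345,250,6,"pics/t6.png")
E
```

```text
[0.55661995 0.15399092 0.09299814] [-179.91815651   -0.46376047 -174.97345296] [-18.34641854   3.01550302  14.47808833] [ 1.20930608  7.39804778 -0.058844  ]
```

View pics/s6.png

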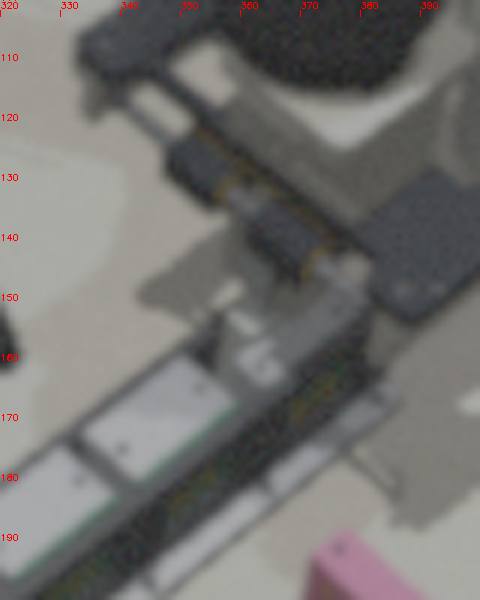

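View pics/t6.png

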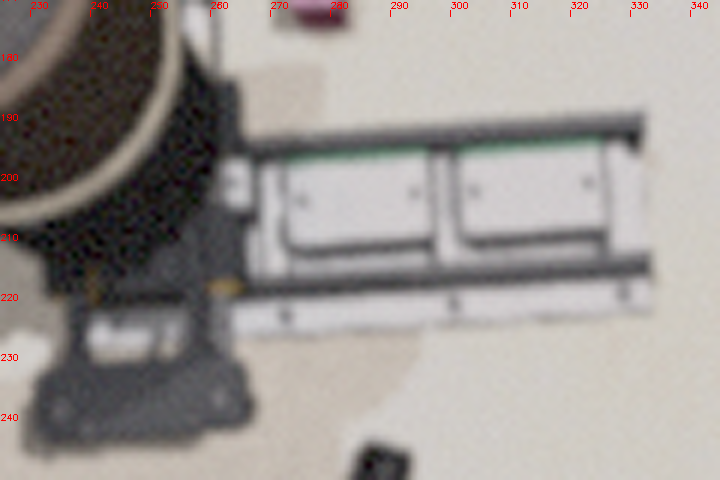

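>>> {"op": "apply_moves", "data": {
  "plan": [
    [255, [-0.02, 0, -0.02], 0],
    [255, [-0.02, 0, -0.01], 0],
    [255, [0, 0, 0], 0],
    [255, [0, 0, 0], 0]
  ],
  "squeeze": 60
}}

```text
time_s: 17.12
tcp_pos: [0.5568, 0.1539, 0.093]
eef_rot: [-179.9, -0.7, -175.0]
contact_force: [-21.4, 4.2, 8.7]
gripper_width: 0.0121
```

```bash
python3 - <<'E'
from h import *
s=get_state();print(s["tcp_pos"],s["eef_rot"],s["contact_force"],s["moment"])
E
```

```text
[0.55678604 0.15394057 0.09304555] [-179.90336481   -0.67291713 -175.02058349] [-21.43755613   4.20361173   8.6944997 ] [ 1.95443608  8.37506985 -0.09936347]
```

>>> {"op": "apply_moves", "data": {
  "plan": [
    [255, [-0.02, 0, -0.01], 0],
    [255, [-0.02, 0, 0], 0],
    [255, [0, 0, 0], 0],
    [255, [0, 0, 0], 0]
  ]
}}

```text
time_s: 17.62
tcp_pos: [0.557, 0.1539, 0.093]
eef_rot: [-179.9, -0.9, -175.0]
contact_force: [-26.5, 7.4, 11.3]
gripper_width: 0.0117
```

```bash
python3 - <<'E'
from h import *
import pickle
s=get_state();print(s["tcp_pos"],s["eef_rot"],s["contact_force"],s["moment"])
f0,c0,g0,d0=pickle.load(open("a.pkl","rb"))
f,c=avg("top",4); g,d=avg("scene",4)
for u in (262,263,264,265):
  for F in (f0,f): print(u,[int(v) for v in F[190:222,u].mean(1)])
both=np.hstack([g0[130:190,340:400],g[130:190,340:400]]); crop(both,0,0,120,60,6,"pics/s7.png",.5)
both=np.hstack([f0[180:230,228:290],f[180:230,228:290]]); crop(both,0,0,124,50,6,"pics/t7.png",.5)
for a,b in ((f0,f),(g0,g)):
  pass
E
```

```text
[0.55698674 0.15388092 0.0930359 ] [-179.8830588    -0.85594858 -175.0425738 ] [-26.52405351   7.35308695  11.34947937] [ 2.56865276 10.68648126 -0.11068974]
262 [151, 142, 114, 75, 48, 34, 25, 45, 88, 127, 148, 145, 142, 146, 152, 145, 109, 57, 38, 69, 117, 146, 154, 152, 148, 128, 91, 57, 38, 34, 67, 117]
262 [17, 20, 20, 22, 26, 38, 59, 89, 98, 86, 76, 91, 96, 79, 49, 30, 30, 28, 31, 30, 30, 28, 31, 32, 33, 34, 34, 42, 49, 56, 65, 71]
263 [150, 142, 116, 78, 47, 30, 24, 45, 93, 129, 142, 127, 118, 135, 150, 146, 110, 57, 37, 74, 120, 145, 152, 154, 148, 126, 89, 57, 36, 36, 68, 116]
263 [24, 26, 23, 24, 27, 41, 75, 122, 141, 122, 102, 123, 138, 115, 64, 32, 29, 31, 32, 29, 30, 32, 31, 28, 31, 31, 30, 32, 36, 43, 59, 91]
264 [151, 142, 114, 73, 48, 33, 26, 50, 92, 128, 137, 122, 114, 135, 149, 143, 110, 57, 37, 75, 120, 145, 155, 153, 148, 128, 89, 53, 35, 34, 69, 121]
264 [37, 27, 25, 19, 18, 35, 76, 133, 161, 146, 129, 145, 161, 132, 74, 30, 23, 25, 25, 24, 26, 24, 26, 22, 28, 26, 27, 28, 28, 35, 77, 123]
265 [149, 142, 112, 71, 44, 31, 20, 42, 83, 116, 132, 127, 125, 133, 144, 134, 100, 51, 39, 79, 121, 146, 153, 154, 147, 126, 89, 54, 33, 31, 68, 119]
265 [83, 72, 55, 30, 21, 26, 69, 124, 153, 155, 149, 157, 159, 129, 78, 35, 18, 21, 36, 39, 47, 43, 40, 39, 33, 30, 21, 24, 22, 37, 83, 139]
```

View pics/s7.png

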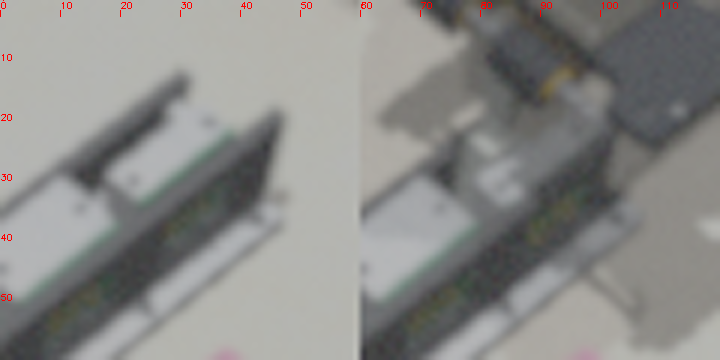

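View pics/t7.png

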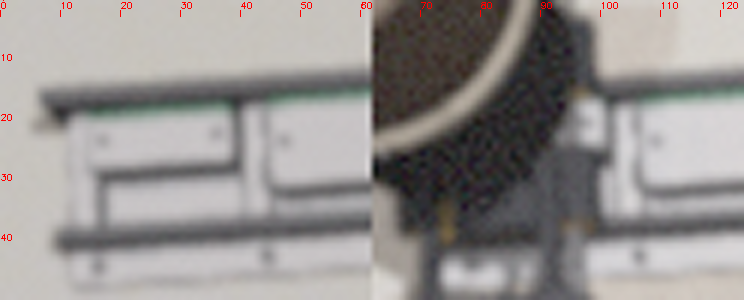

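The module's right-hand screw moved from row 202 to row 200. That is about 4–5 mm toward the frame, and the green strip is no longer visible. I'll relieve some of the sideways force.

>>> {"op": "apply_moves", "data": {
  "plan": [
    [255, [0, 0.02, 0], 0],
    [255, [0, 0.02, 0], 0],
    [255, [0, 0, 0], 0],
    [255, [0, 0, 0], 0]
  ]
}}

```text
time_s: 18.52
tcp_pos: [0.5569, 0.1541, 0.093]
eef_rot: [-179.7, -0.9, -175.1]
contact_force: [-23.9, -1.2, 10.7]
gripper_width: 0.0117
```

```bash
python3 - <<'E'
from h import *
s=get_state();print(s)
E
```

```text
{'time_s': 18.525, 'joints': array([ 34.69670022,  18.95073899, -20.73171261,  -0.28951478,
       -51.2191444 , -29.57232938]), 'qd': array([-0.13000681,  0.07693681,  0.03770069, -0.03578253,  0.10687039,
       -0.06914022]), 'joint_torque': array([ -2.84312278, -47.14782357,  33.99789691,  10.67075193,
         7.85945803,   0.05595858]), 'tcp_pos': array([0.5569028 , 0.15410134, 0.0930315 ]), 'eef_rot': array([-179.74863931,   -0.89441949, -175.06070279]), 'contact_force': array([-23.89681941,  -1.19494796,  10.67194101]), 'moment': array([-0.21987229,  9.46122138, -0.11439903]), 'gripper_width': 0.011726868755120618}
```

The push is now a clean 24 N along the frame normal and is steady, with the grip at 11.7 mm. I'm handing the job in.

```bash
python3 -c "
from plant import close_job
print(close_job())"
```

```text
the job is handed in; nothing more can be done
None
```

I took the white spacer by its tab from its rest and slid it into the gap behind the thin module in the left bay (fixture y = +75). I then pushed the module against the window frame and handed the job in at about 18.5 s, still gripping and pressing.

**Depth:** The spacer touched the bay floor at the predicted height (TCP z 0.093 m), with a downward load of about 11 N.

**Push:** The last reading was 24 N along the frame normal. It had a negligible sideways component and about −0.1 N m of moment about the vertical, so the push is near the middle of the module. The TCP advanced freely to x ≈ 0.556 m, then stopped, gaining only about 0.6 mm as I raised the push.

**Grip:** The squeeze is set to 60 N, and the opening is 11.7 mm on the 12 mm tab.

**Flushness:** One end of the module is confirmed by eye. Its right-hand screw moved about 2 pixels (4–5 mm) toward the frame, and the green strip of its front face is no longer visible where I can see it. The gripper hides the left end, so that side rests on the force and moment readings alone.

**Flaws and fixes:** Under load the tool leans about 0.9° in pitch, which this interface cannot correct. A 7 N sideways force built up during the push, and I relieved it before handing in.

**Other items:** In the last pictures, the parts of the two thick modules and the pink look-alike that were in view had not visibly moved. I did not check the other bystanders again at the end.

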